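# Put back the checked spice jar and show the base of the next one to the inspection camera

### The job

The round red-lidded spice jar standing by itself near the front of the worktop has been checked: stand it fully home in the empty round well (not the square one) of the dark wooden spice block and let go of it. Then take the dark-lidded jar out of the block and hold it, lid up, with its base centred in front of the little inspection camera, about 10 cm from the lens and square to it, so that the date under the jar can be read. Finish while still holding the jar there, quite still; leave the pale-lidded jar and the other things alone and do not bump the camera.

Things in the scene. Friction and masses are not known exactly. Their poses are not given: they have to be found in the camera images.
- red_jar: round spice jar with a plain red lid, 45 mm across, 106 mm tall, about 0.11 kg; stands by itself on the front of the worktop, between block and camera or before the camera, at the start (a similar one at the very back of the worktop is only scenery). Origin: centre of its base; z towards the lid. The lid is the top 20 mm and, at 45 mm, the widest part
- dark_jar: round spice jar with a dark lid (green on top) and a green label, 44 mm across, 105 mm tall, about 0.11 kg; stands in the occupied round well of the block at the start. Origin: centre of its base; z towards the lid. The lid is the top 20 mm and the widest part
- pale_jar: spice jar with a pale grey lid and a squarish body, 44 mm across the flats, 109 mm tall; stands in the occupied square pocket of the block; leave it there. Origin: centre of its base; z towards the lid
- spice_block: dark wooden block 180 x 180 x 35 mm, fixed to the worktop, turned any way round. Origin: centre of its underside, z up. Four pockets, 25 mm deep (floor 10 mm above the worktop), centred at x, y = -42,-42 (round, empty), +42,+42 (round, 48 mm, dark-lidded jar), -42,+42 (square, 48 mm wide, pale-lidded jar) and +42,-42 mm (square, 48 mm wide, empty: for square jars, not for the red-lidded one)
- spice_block_hole0 (a point): centre of the mouth of the empty round well, at the top face of the block (35 mm above the worktop); z up. The well is 48 mm in diameter and 25 mm deep, rim slightly chamfered
- camera_stand: small inspection camera, fixed to the worktop at any place and yaw: round steel foot 100 mm across, a fork 92 mm wide (over its knobs) along y, and a black tube 64 mm across whose lens looks obliquely upwards, 30 degrees from vertical, leaning towards the stand's own -x. About 105 mm tall. Origin: centre of the underside of the foot, z up
- lens (a point): centre of the front of the camera's lens, about 90 mm above the worktop. z is the optical axis, pointing out of the lens (30 degrees from vertical, towards the stand's -x); y is level
- focus (a point): the point in the air on the optical axis 100 mm in front of the lens, about 177 mm above the worktop, where the centre of the jar's base belongs; axes as at the lens, so the jar's z should lie along this z (lid away from the lens)
- red_tin: red food tin, 75 mm across, 110 mm tall, at the back; bystander. Origin: centre of its underside
- tape_roll: roll of masking tape, 104 mm across, 25 mm tall, at the left; bystander. Origin: centre of its underside
- green_peg: green clothes peg, 72 mm long, at the front left; bystander. Origin: centre of its underside
- brown_jar: squat brown jar with white cap, 48 mm across, 80 mm tall, at the back; bystander. Origin: centre of its underside
- tongs_steel: steel kitchen tongs, 330 mm long, lying at the right; bystander. Origin: centre of its underside
Mind the look-alikes: they are no part of the job. What is shaped like the dark_jar but purple is not meant. What is meant by the red_jar is not purple, and is the smaller of those in its own colour.

How it is judged (in metres and radians):
On the way, in this order (a step that is already met when the one before it is completed fails the run):
1. the red-lidded jar stands home in the empty round well, let go (horizontal distance between red_jar and spice_block_hole0 below 0.006 m and z of red_jar in the frame of spice_block_hole0 below -0.021 m and angle between red_jar's own z axis and vertical below 0.12 rad and contact force between red_jar and the fingers below 0.1 N and linear speed of red_jar below 0.02 m/s), for 0.2 s.
2. the dark-lidded jar is lifted clear out of the block by the fingers (height (world z) of dark_jar above 0.05 m and contact force between dark_jar and the fingers above 0.5 N), for 0.1 s.
At the end, for the whole second after the job is handed in: Dark-lidded jar held still in the fingers, clear of the camera, lid up: base centre within 20 mm of the optical axis each way, 75 to 125 mm from the lens, axis within 10 degrees of it. Red-lidded jar released, upright, home in its well (4 mm). Pale-lidded jar in its pocket, moved under 10 mm (all of step 1 and contact force between red_jar and the arm below 0.1 N and distance of pale_jar from where it was at the start of the episode below 0.01 m and angle between pale_jar's own z axis and vertical below 0.12 rad and x of dark_jar in the frame of focus between -0.02 and 0.02 m and y of dark_jar in the frame of focus between -0.02 and 0.02 m and z of dark_jar in the frame of focus between -0.025 and 0.025 m and angle between the z axis of dark_jar and the z axis of focus, either way round below 0.175 rad and angle between dark_jar's own z axis and vertical below 1 rad and height (world z) of dark_jar above 0.11 m and contact force between dark_jar and the fingers above 1 N and contact force between dark_jar and camera_stand below 0.1 N and linear speed of dark_jar below 0.03 m/s and angular speed of dark_jar below 0.2 rad/s); the arm keeps its last pose, push and grip.
It fails at once if the pale-lidded jar is taken out or disturbed (moved 20 mm or more) (distance of pale_jar from where it was at the start of the episode above 0.02 m).
It fails at once if the camera is bumped with more than 8 N (contact force between any of the arm, the fingers, dark_jar, red_jar and camera_stand above 8 N).
It fails at once if a bystander (tin, tape, peg, brown jar, tongs) is moved more than 30 mm (distance of any of red_tin, tape_roll, green_peg, brown_jar, tongs_steel from where it was at the start of the episode above 0.03 m).
It fails at once if the red-lidded or dark-lidded jar is toppled (angle between any of red_jar, dark_jar's own z axis and vertical above 1.2 rad).
It also fails if it takes over 54 s, if anything falls off the work surface, if the arm or the gripper's body presses on something with over 40 N, if the wrist force passes 120 N, or if a joint passes its speed limit or range.

### The arm

A 6-joint arm with a two-finger parallel gripper is mounted at the origin on a cart in front of the work surface, level with it; the furniture and walls round the work are solid. World frame = base frame: x ahead of the robot, y to its left, z up, the work surface at z = 0. Lengths are in m, angles in degrees, forces in N, time in s.
With the tool pointing down it reaches from about 0.25 to 0.725 m from the base axis. Payload 9.7 kg.
Tool frame: the origin (TCP) lies on the mounting face of the last link; the fingertips stand 173 mm ahead of it and the grasp point (between the pads) lies 155 mm ahead of it; z points along the fingers, y is the line along which they close (so a half turn about z gives the same grasp; the last joint's range is limited). The gripper opens to 85 mm and grips with 20 to 120 N. Pads are 22 mm wide; open, the fingers measure 114 mm over their backs; the gripper's body (76 mm by 85 mm) begins 54 mm behind the grasp point. The pads swing forward as they close: fully open they stand 13 mm farther back than shut.
Start: joints at [70.76, 4.979, 10.078, 95.1, 0, 90], TCP at [0.181, 0.519, 0.405] pointing down, gripper open.
Joint ranges: [-179.16, 179.16], [-48.56, 103.87], [-65.8, 70.77], [-126.05, 130.52], [-82.76, 87.17], [-180, 180]. Speed limits (degrees/s): [127.2, 127.2, 147.25, 180, 180, 180].

### API

Orientations are given as [roll, pitch, yaw] about the fixed x, y, z axes, in that order (R = Rz(yaw) Ry(pitch) Rx(roll)).
In Python, from workcell import bot, camera, camera_model, outline_of, pinpoint gives the robot as it stands.
- The arm moves only by the tool move_arm, never from a script. Its arguments are lists of equal length, an entry for each row: "jaw": the closure, from 0 (fully open) to 1 (shut); "delta_pos": the shift along the world's x, y, z in m, a list of three; "yaw": the turn about the world's z in rad. In form: {"jaw": [jaw, ...], "delta_pos": [[dx, dy, dz], ...], "yaw": [yaw, ...]}. A call has 1 to 10 rows; each row shifts and turns the commanded pose from where the row before left it; what a row does not reach is not made up. A row lasts 1/12 s, in which the tool goes at most 41.7 mm and 7.16 degrees, less where a joint would pass 70% of its speed; a pose out of reach is approached as far as the arm can. A call with a gripper value outside its range is refused whole. The fingers move at their own pace and stop on an object; "force" is the grip in N (left out, the last holds). Time passes only in rows, so rows that do not move let the fingers close. It gives the time, the measured TCP pose, the force, the opening and the grip force at its end, in the units of the state.
- bot.get_obs(): the state, without advancing time (a new reading comes with each control period).
- camera(name): name is "scene" or "top" or "wrist"; returns the picture (384x512x3 uint8, red, green, blue); there is no depth.
- camera_model(name): a dict with "fx", "fy", "cx", "cy" (pixels), "R" (3x3) and "t" (3): a world point X has camera coordinates R X + t. Camera axes: x right, y down, z forward; pixel columns grow to the right and rows downward; lengths in m; the calibration is good to about 2 mm. A picture is of the moment at which its call begins: read the wrist's pose just before it. camera_model takes no time and is no camera call; for the wrist camera it gives the pose at the moment of the call.
- bot.job_done(): hands the job in; it is judged then, once.
Trained networks look in the newest picture that a camera, given by its name, has taken for a name from the list of things; names that differ only in an ending like _2 or _b are one class to them, and where a whole thing is asked for, a point or a joint stands for the part that bears it (a point fixed in the world has none). Each returns a list of dicts, best first, with "confidence" (0 to 1); they miss things now and then, are a little off and sometimes report something else, mostly with a low value. They report only what shows in the picture. A call takes as long as a camera call. They do not tell look-alikes from the thing itself.
- outline_of(camera, thing): "mask" (384x512 bool, what is visible of it) and "xy" ([column, row] in pixels, amid what is visible of it).
- pinpoint(camera, thing): "xy" ([column, row] in pixels: a listed point, or the origin of a listed thing).
The state is a dict: "time": time; "q": joint angles; "qd": joint speeds; "joint_efforts": joint torques, N m; "ee_pos": TCP position; "tcp_rot": TCP orientation; "wrist_force": force on the tool from outside, world axes, zero at the start; "torque": the same for the moment, N m; "opening": finger opening in m; "grasp_force": force on a finger pad.
Only numpy, scipy, OpenCV 4.12 (cv2) and the standard library are available. Lean on these libraries where they do the work, as an engineer would, in place of code of your own. Each camera call takes 0.05 s, during which the arm holds its last target. There are 200 camera calls.

## Working session

There is one attempt and no reset: what is moved stays moved. The work goes in short steps, Python scripts to look and compute and a tool call to move; the robot and the scene stay as the last step left them, time stands still between calls to the robot, and variables do not carry over. Pictures are saved under pics/ and viewed, at most 10 in all, crops included, and the job is handed in when it is done.

Besides the shell and the picture viewer there is one more tool, called after "Request:" by a JSON object that holds its "fn" and its "kwargs", one argument or row to a line. move_arm: Moves the arm, as the interface text tells. Its arguments: {"type":"object","properties":{"jaw":{"type":"array"},"delta_pos":{"type":"array"},"yaw":{"type":"array"},"force":{"type":"number"}},"required":["jaw","delta_pos","yaw"]}

```bash
mkdir -p pics; ls
cat > h.py <<'E'
import numpy as np, cv2
from workcell import bot, camera, camera_model, outline_of, pinpoint
def ray(m,xy):
    d=np.array([(xy[0]-m['cx'])/m['fx'],(xy[1]-m['cy'])/m['fy'],1.]); R=np.array(m['R']);t=np.array(m['t'])
    return -R.T@t, R.T@d/np.linalg.norm(d)
def tri(obs):
    A=0;b=0
    for m,xy in obs:
        o,d=ray(m,xy);P=np.eye(3)-np.outer(d,d);A=A+P;b=b+P@o
    p=np.linalg.solve(A,b)
    return p,[round(float(np.linalg.norm(np.cross(p-ray(m,xy)[0],ray(m,xy)[1])))*1000,1) for m,xy in obs]
def onz(m,xy,z):
    o,d=ray(m,xy);return o+d*(z-o[2])/d[2]
def proj(m,X):
    c=np.array(m['R'])@np.array(X)+np.array(m['t']);return np.array([m['fx']*c[0]/c[2]+m['cx'],m['fy']*c[1]/c[2]+m['cy']])
E
python3 - <<'E'
from h import *
ims={n:camera(n) for n in('scene','top')}
for n in ims: cv2.imwrite(f'pics/{n}0.png',ims[n][:,:,::-1])
print(bot.get_obs())
for th in ['red_jar','dark_jar','pale_jar','spice_block','spice_block_hole0','camera_stand','lens','focus']:
  P={}
  for n in ims:
    r=pinpoint(n,th); m=camera_model(n)
    P[n]=r
    print(th,n,[(np.round(k['xy'],1).tolist(),round(k['confidence'],2)) for k in r[:4]])
  if P['scene'] and P['top']:
    p,e=tri([(camera_model(n),P[n][0]['xy']) for n in P]);print('   ',p.round(4),e)
E
```

```text
pics
{'time': 0.1, 'q': array([ 7.07591305e+01,  5.00740665e+00,  1.00386389e+01,  9.50988096e+01,
       -2.02242059e-03,  8.99999929e+01]), 'qd': array([ 0.06312996, -0.03463046,  0.12841498, -0.15248793,  0.00894251,
       -0.05383159]), 'joint_efforts': array([-2.99135636e-04, -5.21560943e+01,  4.65654695e+01,  1.59655802e-02,
       -1.31513275e-05, -9.44391871e-06]), 'ee_pos': array([0.18125134, 0.51927803, 0.40405586]), 'tcp_rot': array([-1.79932423e+02,  2.02241076e-03,  1.60759140e+02]), 'wrist_force': array([0.19801467, 0.99438937, 0.32604356]), 'torque': array([0.02451704, 0.01732934, 0.01222672]), 'grasp_force': 0.0, 'opening': 0.08532576502187948}
red_jar scene [([290.9, 279.9], 0.83), ([288.0, 256.9], 0.74), ([311.5, 261.0], 0.73)]
red_jar top [([330.7, 225.7], 0.65), ([318.0, 256.8], 0.62), ([309.9, 225.2], 0.49)]
    [ 0.4247 -0.2565 -0.0952] [49.7, 49.7]
dark_jar scene [([308.4, 196.9], 0.75), ([249.3, 211.9], 0.73), ([254.1, 174.5], 0.53), ([225.3, 222.7], 0.22)]
dark_jar top [([230.8, 122.9], 0.72), ([302.4, 142.9], 0.67), ([244.3, 181.0], 0.43)]
    [ 0.8932 -0.0385 -0.1056] [132.3, 132.3]
pale_jar scene []
pale_jar top [([223.5, 189.0], 0.57), ([382.9, 194.7], 0.19)]
spice_block scene [([238.1, 219.7], 0.74), ([368.8, 252.2], 0.5)]
spice_block top [([238.6, 195.1], 0.97)]
    [ 0.5641  0.0614 -0.0024] [2.0, 2.0]
spice_block_hole0 scene [([228.0, 222.1], 0.94)]
spice_block_hole0 top [([145.0, 253.2], 0.72), ([229.2, 212.0], 0.64)]
    [0.3703 0.1878 0.2159] [156.5, 156.5]
camera_stand scene [([320.5, 217.1], 0.91)]
camera_stand top [([327.0, 167.0], 0.85)]
    [ 0.6587 -0.2716  0.0281] [6.6, 6.6]
lens scene [([322.3, 204.6], 0.53)]
lens top [([219.5, 149.2], 0.3)]
    [ 0.7304 -0.0668  0.0465] [191.9, 191.9]
focus scene [([324.5, 202.5], 0.72)]
focus top [([335.5, 177.9], 0.51)]
    [ 0.596  -0.2797  0.171 ] [1.5, 1.5]
```

Run:
```python
import cv2
a=cv2.imread('pics/scene0.png')[130:330,130:430];b=cv2.imread('pics/top0.png')[80:300,100:420]
cv2.imwrite('pics/s1.png',cv2.resize(a,None,fx=2.6,fy=2.6,interpolation=2));cv2.imwrite('pics/t1.png',cv2.resize(b,None,fx=2.5,fy=2.5,interpolation=2))
```

```text
(no output)
```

View pics/s1.png

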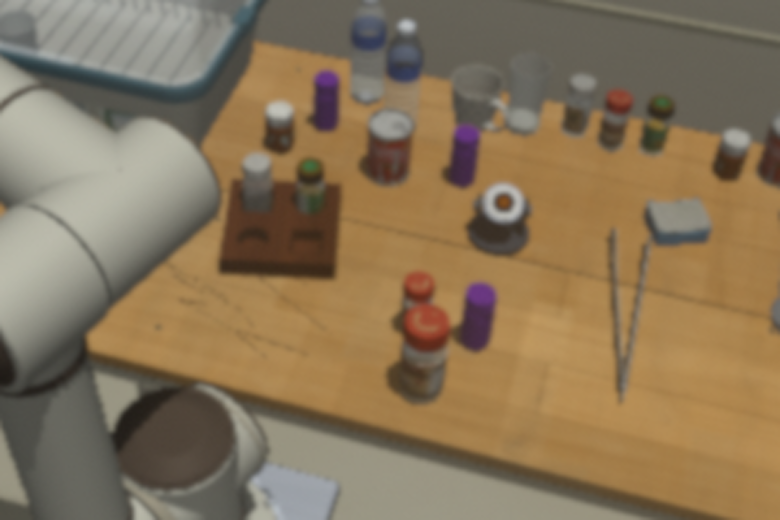

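View pics/t1.png

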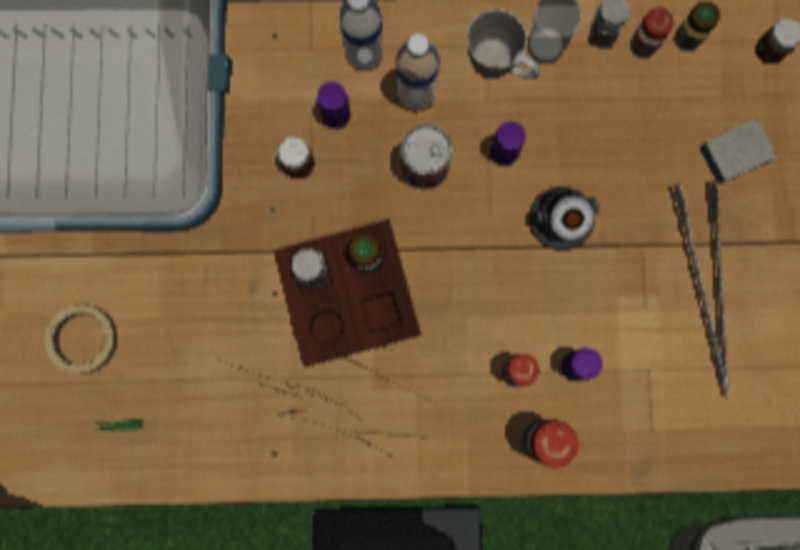

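Run:
```python
from h import *
S,T=camera_model('scene'),camera_model('top')
def p(n,a,b): 
    r,e=tri([(S,a),(T,b)]);print(n,r.round(4),e)
p('red',(288,256.9),(309.9,225.2));p('bigred',(290.9,279.9),(318,256.8));p('purple',(311.5,261),(330.7,225.7))
p('dark',(249.3,211.9),(244.3,181));p('hole',(228,222.1),(229.2,212));p('block',(238.1,219.7),(238.6,195.1))
p('stand',(320.5,217.1),(327,167));p('focus',(324.5,202.5),(335.5,177.9))
# block corners on z=.035
for c in [(275,250),(388,220),(420,335),(303,365)]: print(onz(T,(c[0]/2.5+100,c[1]/2.5+80),.035).round(4))
print('lens', onz(T,(572/2.5+100,219/2.5+80),.09).round(4), tri([(S,(503/2.6+130,202/2.6+130)),(T,(572/2.5+100,219/2.5+80))]))
print('redlid',onz(T,(521/2.5+100,368/2.5+80),.106).round(4),onz(S,(419/2.6+130,278/2.6+130),.106).round(4))
print('darklid',onz(T,(364/2.5+100,248/2.5+80),.115).round(4))
print('palelid',onz(T,(309/2.5+100,264/2.5+80),.119).round(4))
print('purplid',onz(T,(584/2.5+100,363/2.5+80),.106).round(4),'biglid',onz(T,(555/2.5+100,442/2.5+80),.14).round(4))
m=camera_model('wrist');print(m, 'scenecam',ray(S,(256,192)),ray(T,(256,192)))
```

```text
red [ 0.4403 -0.197  -0.0042] [12.3, 12.3]
bigred [ 0.3249 -0.229   0.0069] [4.2, 4.2]
purple [ 0.4391 -0.2821  0.0032] [4.3, 4.3]
dark [ 6.192e-01  3.460e-02 -4.000e-04] [2.4, 2.4]
hole [0.4993 0.0886 0.039 ] [4.4, 4.4]
block [ 0.5641  0.0614 -0.0024] [2.0, 2.0]
stand [ 0.6587 -0.2716  0.0281] [6.6, 6.6]
focus [ 0.596  -0.2797  0.171 ] [1.5, 1.5]
[0.6196 0.1636 0.035 ]
[ 0.6616 -0.0063  0.035 ]
[ 0.4876 -0.0503  0.035 ]
[0.4473 0.1231 0.035 ]
lens [ 0.6473 -0.2739  0.09  ] (array([ 0.64657672, -0.27298688,  0.09321789]), [0.4, 0.4])
redlid [ 0.4333 -0.1898  0.106 ] [ 0.4418 -0.1895  0.106 ]
darklid [0.6073 0.0276 0.115 ]
palelid [0.5855 0.1054 0.119 ]
purplid [ 0.4383 -0.2788  0.106 ] biglid [ 0.3311 -0.2283  0.14  ]
{'fx': 297.6971092722469, 'fy': 297.6971092722469, 'cx': 256.71013754485904, 'cy': 189.71148337768741, 'R': array([[ 3.29091488e-01,  9.44298042e-01,  3.64345029e-05],
       [ 9.04636407e-01, -3.15280320e-01,  2.86759987e-01],
       [ 2.70798381e-01, -9.43373107e-02, -9.58002457e-01]]), 't': array([-0.54973662, -0.03709123,  0.38027327])} scenecam (array([-0.74653315, -0.4038245 ,  1.44021223]), array([ 0.7038531 ,  0.21015888, -0.67854555])) (array([ 0.38636978, -0.02246082,  1.53232262]), array([ 0.122135 ,  0.0099017, -0.9924641]))
```

Candidates (top image pixels) for the red jar are the small red lid at (308,227), a larger red one at (321,257), a purple one at (333,226), and the red scenery jar at the back at about (362,90). I choose the small one at (308,227) and will check it with a wrist crop.

Request:
{"fn": "move_arm", "kwargs": {
  "jaw": [0,0,0,0,0,0,0,0,0,0],
  "delta_pos": [
    [0.024,-0.034,0],
    [0.024,-0.034,0],
    [0.024,-0.034,0],
    [0.024,-0.034,0],
    [0.024,-0.034,0],
    [0.024,-0.034,0],
    [0.024,-0.034,0],
    [0.024,-0.034,0],
    [0.024,-0.034,0],
    [0,0,0]
  ],
  "yaw": [0,0,0,0,0,0,0,0,0,0],
  "force": 30
}}

```text
time: 1.73
ee_pos: [0.4, 0.2084, 0.4048]
tcp_rot: [-180.0, 0.1, 160.4]
wrist_force: [-0.3, 0.2, 0.2]
opening: 0.0856
grasp_force: 0.0
```

```bash
cat > look.py <<'E'
from h import *
import sys,pickle
def look(tag,things):
    m=camera_model('wrist'); im=camera('wrist'); cv2.imwrite(f'pics/{tag}.png',im[:,:,::-1])
    D={'m':m}
    for th in things:
        r=pinpoint('wrist',th); D[th]=[(k['xy'],k['confidence']) for k in r]
        print(th,[(np.round(k['xy'],1).tolist(),round(k['confidence'],2)) for k in r[:4]])
    pickle.dump(D,open(f'{tag}.pkl','wb')); o=bot.get_obs();print(o['time'],o['ee_pos'].round(4),o['tcp_rot'].round(1))
look(sys.argv[1],sys.argv[2:])
E
python3 look.py w1 spice_block spice_block_hole0 dark_jar pale_jar red_jar focus lens camera_stand
```

```text
spice_block [([198.6, 290.4], 0.6)]
spice_block_hole0 [([198.2, 269.7], 0.67), ([237.6, 304.9], 0.58)]
dark_jar [([190.4, 330.1], 0.59), ([236.7, 303.2], 0.58)]
pale_jar [([240.1, 302.5], 0.97)]
red_jar [([6.2, 276.3], 0.84)]
focus []
lens []
camera_stand [([469.9, 163.0], 0.4)]
2.1833 [0.3967 0.2142 0.4047] [180.   -0.  160.9]
```

Request:
{"fn": "move_arm", "kwargs": {
  "jaw": [0,0,0,0,0,0,0,0,0,0],
  "delta_pos": [
    [0.005,-0.04,0],
    [0.005,-0.04,0],
    [0.005,-0.04,0],
    [0.005,-0.04,0],
    [0.005,-0.04,0],
    [0,-0.03,0],
    [0,0,0],
    [0,0,0],
    [0,0,0],
    [0,0,0]
  ],
  "yaw": [0,0,0,0,0,0,0,0,0,0]
}}

```text
time: 3.02
ee_pos: [0.4223, -0.0156, 0.4047]
tcp_rot: [180.0, -0.0, 160.9]
wrist_force: [-0.6, -0.3, 0.6]
opening: 0.0853
grasp_force: 0.0
```

```bash
python3 look.py w2 spice_block spice_block_hole0 dark_jar pale_jar red_jar focus lens camera_stand
```

```text
spice_block [([344.1, 233.1], 0.61)]
spice_block_hole0 [([363.3, 199.7], 0.59)]
dark_jar [([330.5, 275.0], 0.85)]
pale_jar [([386.7, 246.7], 0.74), ([347.2, 231.8], 0.7)]
red_jar [([76.8, 234.3], 0.96), ([137.8, 212.3], 0.91), ([74.7, 146.6], 0.77)]
focus [([328.8, 275.8], 0.46)]
lens []
camera_stand []
3.4667 [ 0.4222 -0.0165  0.4047] [-180.    -0.   160.8]
```

View pics/w2.png

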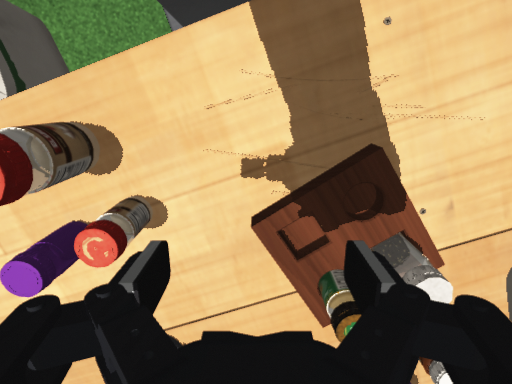

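Run:
```python
from h import *
import pickle
a=pickle.load(open('w1.pkl','rb'));b=pickle.load(open('w2.pkl','rb'));T=camera_model('top');S=camera_model('scene')
A,B=a['m'],b['m']
def p(n,l): r,e=tri(l);print(n,r.round(4),e)
p('hole',[(A,(198.2,269.7)),(B,(363.3,199.7))]);p('hole4',[(A,(198.2,269.7)),(B,(363.3,199.7)),(S,(228,222.1)),(T,(229.2,212))])
p('dark',[(A,(190.4,330.1)),(B,(330.5,275))]);p('block',[(A,(198.6,290.4)),(B,(344.1,233.1))])
p('red',[(B,(137.8,212.3)),(S,(288,256.9)),(T,(309.9,225.2))]);print('red z0 from w2',onz(B,(137.8,212.3),0).round(4),onz(T,(309.9,225.2),0).round(4),onz(S,(288,256.9),0).round(4))
```

```text
hole [0.5017 0.0916 0.0378] [0.4, 0.4]
hole4 [0.501  0.0903 0.0374] [1.7, 1.4, 5.4, 4.0]
dark [0.6068 0.0294 0.0104] [0.2, 0.2]
block [0.5533 0.0641 0.0031] [1.5, 1.5]
red [ 0.44   -0.1962 -0.007 ] [3.0, 11.2, 13.5]
red z0 from w2 [ 0.4361 -0.1899  0.    ] [ 0.4442 -0.2082  0.    ] [ 0.4316 -0.1864  0.    ]
```

The picture shows the wanted jar at about (105,240), the only small round one with a red lid. The bigger red jar at upper left (30,165) and the purple one (40,260) are not wanted, and the block is at right with its round well empty at (363,200).

Request:
{"fn": "move_arm", "kwargs": {
  "jaw": [0,0,0,0,0,0,0,0,0,0],
  "delta_pos": [
    [0.003,-0.035,0],
    [0.003,-0.035,0],
    [0.003,-0.035,0],
    [0.003,-0.035,0],
    [0.002,-0.034,0],
    [0,0,-0.035],
    [0,0,-0.035],
    [0,0,-0.03],
    [0,0,0],
    [0,0,0]
  ],
  "yaw": [-0.09,-0.09,-0.09,-0.09,-0.09,0,0,0,0,0]
}}

```text
time: 4.3
ee_pos: [0.4358, -0.1906, 0.3042]
tcp_rot: [-179.9, -0.1, 135.0]
wrist_force: [0.1, 0.7, 0.6]
opening: 0.0855
grasp_force: 0.0
```

```bash
python3 look.py w3 red_jar lens focus camera_stand
python3 - <<'E'
from h import *
m=camera_model('wrist'); o=outline_of('wrist','red_jar')
for k in o[:3]: print(k['confidence'],k['xy'],k['mask'].sum())
im=cv2.imread('pics/w3.png')
print([proj(m,(.436,-.190,z)).round(1).tolist() for z in(0,.106)])
h=cv2.cvtColor(im,cv2.COLOR_BGR2HSV); k=((h[...,0]<8)|(h[...,0]>172))&(h[...,1]>150)&(h[...,2]>90)
n,l,s,c=cv2.connectedComponentsWithStats(k.astype(np.uint8))
for i in range(1,n):
    if s[i,4]>300: print(s[i],c[i].round(1), onz(m,c[i],.1).round(4))
E
```

```text
red_jar [([257.3, 182.2], 0.93), ([195.5, 249.3], 0.78), ([147.7, 125.3], 0.73)]
lens []
focus []
camera_stand []
4.55 [ 0.4367 -0.1908  0.3068] [179.9   0.2 135. ]
0.91 [71.9, 141.4] 20224
0.83 [184.6, 283.4] 4904
0.78 [256.8, 213.0] 5462
[[256.9, 178.4], [257.3, 221.7]]
[    0    82   100   143 10237] [ 44.4 159.4] [ 0.3186 -0.2538  0.1   ]
[ 220  189   71   67 3167] [256.4 221.9] [ 0.4375 -0.1923  0.1   ]
```

View pics/w3.png

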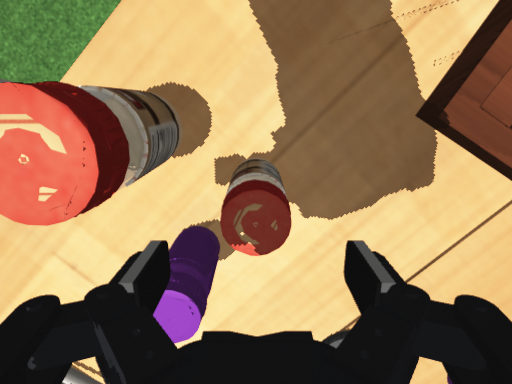

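The close view confirms the small red-lidded jar at (256,215), centred between the fingers. The purple jar at (190,280) is clear of the left finger.

Request:
{"fn": "move_arm", "kwargs": {
  "jaw": [0,0,0,1,1,1,1,1,1,1],
  "delta_pos": [
    [0.001,-0.001,-0.03],
    [0,0,-0.028],
    [0,0,0],
    [0,0,0],
    [0,0,0],
    [0,0,0],
    [0,0,0],
    [0,0,0],
    [0,0,0.01],
    [0,0,0.03]
  ],
  "yaw": [0,0,0,0,0,0,0,0,0,0],
  "force": 40
}}

```text
time: 5.43
ee_pos: [0.4364, -0.1914, 0.2848]
tcp_rot: [-179.9, -0.3, 135.0]
wrist_force: [0.5, -0.5, -1.6]
opening: 0.0434
grasp_force: 40.9
```

Request:
{"fn": "move_arm", "kwargs": {
  "jaw": [1,1,1,1,1,1,1,1,1,1],
  "delta_pos": [
    [0,0,0.035],
    [0,0.01,0.033],
    [0.008,0.034,0],
    [0.008,0.034,0],
    [0.008,0.034,0],
    [0.008,0.034,0],
    [0.008,0.034,0],
    [0.008,0.034,0],
    [0.008,0.034,0],
    [0.009,0.034,0]
  ],
  "yaw": [0,0,0.03,0.03,0.03,0.03,0.03,0.03,0.03,0.034]
}}

```text
time: 6.27
ee_pos: [0.5021, 0.0921, 0.3562]
tcp_rot: [179.9, 0.1, 149.0]
wrist_force: [2.0, -0.7, -0.4]
opening: 0.0432
grasp_force: 41.1
```

Request:
{"fn": "move_arm", "kwargs": {
  "jaw": [1,1,1],
  "delta_pos": [
    [0,0,0],
    [0,0,0],
    [0,0,0]
  ],
  "yaw": [0,0,0]
}}

```text
time: 6.52
ee_pos: [0.5021, 0.0903, 0.3554]
tcp_rot: [180.0, 0.0, 149.0]
wrist_force: [0.2, -0.1, -1.2]
opening: 0.0436
grasp_force: 41.2
```

```bash
python3 look.py w4 red_jar spice_block_hole0 spice_block dark_jar
python3 - <<'E'
from h import *
m=camera_model('wrist')
for c in ('scene','top'):
    camera(c); M=camera_model(c)
    for t in('red_jar','spice_block_hole0'): print(c,t,[(np.round(k['xy'],1).tolist(),round(k['confidence'],2)) for k in pinpoint(c,t)[:4]])
for z in(0.105,.035): print([proj(camera_model(n),(.5015,.0905,z)).round(1).tolist() for n in('wrist','scene','top')])
E
```

```text
red_jar [([257.7, 193.8], 0.97)]
spice_block_hole0 [([260.2, 177.8], 0.74)]
spice_block []
dark_jar [([371.2, 377.1], 0.57)]
6.7667 [0.5021 0.0893 0.355 ] [180.    0.  148.9]
scene red_jar [([309.7, 260.9], 0.75), ([224.1, 210.9], 0.64), ([289.5, 279.9], 0.56)]
scene spice_block_hole0 [([226.8, 223.0], 0.7)]
top red_jar [([318.6, 260.3], 0.66), ([328.1, 223.0], 0.57), ([328.5, 167.2], 0.15)]
top spice_block_hole0 [([226.4, 211.7], 0.76)]
[[257.3, 198.3], [226.2, 210.0], [228.4, 209.6]]
[[257.1, 176.4], [226.7, 222.3], [229.9, 211.1]]
```

View pics/w4.png

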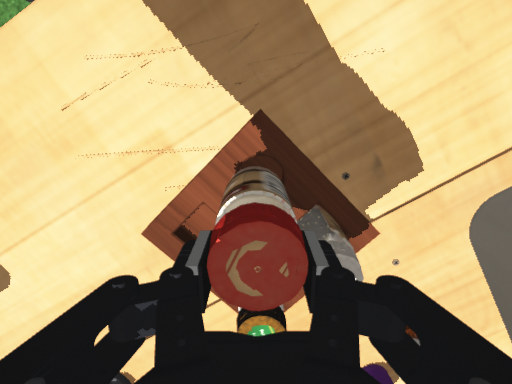

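Run:
```python
from h import *
import pickle
a=pickle.load(open('w4.pkl','rb'));m=a['m']
print('hole w4',onz(m,a['spice_block_hole0'][0][0],.035).round(4))
print('red base',onz(m,a['red_jar'][0][0],.108).round(4))
w2=pickle.load(open('w2.pkl','rb'));print('hole w2',onz(w2['m'],(363.3,199.7),.035).round(4));w1=pickle.load(open('w1.pkl','rb'));print('w1',onz(w1['m'],(198.2,269.7),.035).round(4))
T=camera_model('top');S=camera_model('scene')
print('top',onz(T,(229.2,212),.035).round(4),onz(T,(226.4,211.7),.035).round(4),'scene',onz(S,(228,222.1),.035).round(4),onz(S,(226.8,223),.035).round(4))
im=cv2.imread('pics/w4.png')
# sub-pixel: block front edges: fit lines via dark-red segmentation in left edge
b=im.astype(float); 
print('corners',[onz(m,c,.035).round(4).tolist() for c in((262,110),(143,233),(380,233))])
# tops: circle in top image, radial gradient fit near the hole of w2 and top0
for f,M in(('w2',w2['m']),('w1',w1['m'])):
    g=cv2.GaussianBlur(cv2.cvtColor(cv2.imread(f'pics/{f}.png'),cv2.COLOR_BGR2GRAY).astype(np.float32),(3,3),0)
    best=[]
    th=np.linspace(0,2*np.pi,72,endpoint=False)
    for x in np.arange(.488,.516,.001):
        for y in np.arange(.076,.104,.001):
            def s(r):
                P=np.array([proj(M,(x+r*np.cos(t),y+r*np.sin(t),.035)) for t in th],np.float32)
                return cv2.remap(g,P[:,0],P[:,1],1)[:,0] if 0 else cv2.remap(g,P[:,:1].copy(),P[:,1:].copy(),1)[:,0]
            best.append((float(np.median(np.abs(s(.0275)-s(.0225)))),round(x,4),round(y,4)))
    best.sort(reverse=True);print(f,best[:6])
```

```text
hole w4 [0.5045 0.0924 0.035 ]
red base [0.4979 0.0932 0.108 ]
hole w2 [0.5025 0.0922 0.035 ]
w1 [0.5035 0.0904 0.035 ]
top [0.4982 0.0931 0.035 ] [0.4996 0.1035 0.035 ] scene [0.5041 0.0858 0.035 ] [0.4979 0.0887 0.035 ]
corners [[0.4487, 0.1277, 0.035], [0.4923, -0.0457, 0.035], [0.6224, 0.1708, 0.035]]
w2 [(7.39154052734375, np.float64(0.505), np.float64(0.091)), (7.34783935546875, np.float64(0.505), np.float64(0.092)), (7.334564208984375, np.float64(0.504), np.float64(0.092)), (7.262664794921875, np.float64(0.506), np.float64(0.091)), (6.98486328125, np.float64(0.504), np.float64(0.091)), (6.859832763671875, np.float64(0.506), np.float64(0.092))]
w1 [(33.281951904296875, np.float64(0.504), np.float64(0.092)), (33.16290283203125, np.float64(0.505), np.float64(0.092)), (32.7813720703125, np.float64(0.505), np.float64(0.093)), (32.5943603515625, np.float64(0.504), np.float64(0.093)), (30.956085205078125, np.float64(0.505), np.float64(0.091)), (29.6026611328125, np.float64(0.503), np.float64(0.092))]
```

Run:
```python
from h import *
import pickle
a=pickle.load(open('w4.pkl','rb'));m=a['m']
g=cv2.imread('pics/w4.png');h=cv2.cvtColor(g,cv2.COLOR_BGR2HSV)
k=((h[...,0]<8)|(h[...,0]>172))&(h[...,1]>150)&(h[...,2]>60)
k=cv2.morphologyEx(k.astype(np.uint8),cv2.MORPH_CLOSE,np.ones((15,15)))
n,l,s,c=cv2.connectedComponentsWithStats(k)
for i in range(1,n):
    if s[i,4]>300: print(s[i],c[i].round(1))
for x in(.498,.500,.502): print(x,'lid bottom-most',[proj(m,(x+.0225*np.cos(np.radians(-31))*sg,.0895+.0225*np.sin(np.radians(-31))*sg,.214)).round(1).tolist() for sg in(1,-1)],'base front',proj(m,(x-.0193,.0895+.0116,.108)).round(1))
```

```text
[ 207  203  101  108 8674] [256.8 257.5]
0.498 lid bottom-most [[251.5, 316.8], [250.9, 224.1]] base front [253.6 167.6]
0.5 lid bottom-most [[253.8, 319.9], [253.5, 228.0]] base front [254.9 169.8]
0.502 lid bottom-most [[256.1, 323.1], [256.0, 231.8]] base front [256.3 172.1]
```

Run:
```python
from h import *
import pickle
from scipy.optimize import least_squares
def blob(im,lo,hi):
    h=cv2.cvtColor(im,cv2.COLOR_BGR2HSV);k=((h[...,0]<8)|(h[...,0]>172))&(h[...,1]>130)&(h[...,2]>60)
    k=cv2.morphologyEx(k.astype(np.uint8),cv2.MORPH_CLOSE,np.ones((5,5)));n,l,s,c=cv2.connectedComponentsWithStats(k)
    return [(s[i].tolist(),c[i].round(1).tolist()) for i in range(1,n) if lo<s[i,4]<hi]
def cyl(m,x,y,zb):  # bbox of lid cylinder
    P=np.array([proj(m,(x+.0225*np.cos(t),y+.0225*np.sin(t),zb+z)) for t in np.linspace(0,6.28,90) for z in(.086,.106)])
    return np.r_[P.min(0),P.max(0)]
w3=pickle.load(open('w3.pkl','rb'))['m'];w4=pickle.load(open('w4.pkl','rb'))['m']
def fit(m,s,x0,zb,free=False):
    t=np.array([s[0],s[1],s[0]+s[2],s[1]+s[3]])
    r=least_squares(lambda p:cyl(m,p[0],p[1],p[2] if free else zb)-t,[*x0,zb] if free else x0,x_scale=.01);return r.x.round(4),r.fun.round(1)
print('w3',fit(w3,[220,189,71,67],(.437,-.191),0.,0),fit(w3,[220,189,71,67],(.437,-.191),0.,1))
print('w4',fit(w4,[207,203,101,108],(.502,.09),.108),fit(w4,[207,203,101,108],(.502,.09),.108,1))
for n in('scene','top'):
    im=camera(n)[:,:,::-1];cv2.imwrite(f'pics/{n}5.png',im);M=camera_model(n);e=proj(M,(.502,.09,.2))
    for s,c in blob(im,20,1500):
        if np.hypot(*(np.array(c)-e))<40: print(n,s,c,'expect',e.round(1)); print(fit(M,s,(.502,.09),.108))
```

```text
w3 (array([ 0.4356, -0.1925]), array([-1.1, -4.6,  1.1,  5. ])) (array([ 0.4399, -0.1969, -0.015 ]), array([ 1.8, -1.9, -1.8,  1.8]))
w4 (array([0.4973, 0.0931]), array([-2.5, -0.8,  2.5,  1.2])) (array([0.4991, 0.092 , 0.1041]), array([-0.7,  0.8,  0.7, -0.7]))
```

Request:
{"fn": "move_arm", "kwargs": {
  "jaw": [1,1,1,1,1],
  "delta_pos": [
    [0.004,0.001,-0.03],
    [0,0,-0.03],
    [0,0,-0.006],
    [0,0,0],
    [0,0,0]
  ],
  "yaw": [0,0,0,0,0]
}}

```text
time: 7.58
ee_pos: [0.5062, 0.0913, 0.2896]
tcp_rot: [180.0, 0.0, 149.0]
wrist_force: [-0.7, 0.0, -0.2]
opening: 0.0435
grasp_force: 41.2
```

```bash
python3 look.py w6 red_jar spice_block_hole0
python3 - <<'E'
import cv2
im=cv2.imread('pics/w6.png')[60:310,120:400];cv2.imwrite('pics/w6c.png',cv2.resize(im,None,fx=2.4,fy=2.4,interpolation=2))
E
```

```text
red_jar [([255.9, 194.7], 0.63)]
spice_block_hole0 []
7.7333 [0.5066 0.0914 0.2906] [1.799e+02 1.000e-01 1.490e+02]
```

View pics/w6c.png

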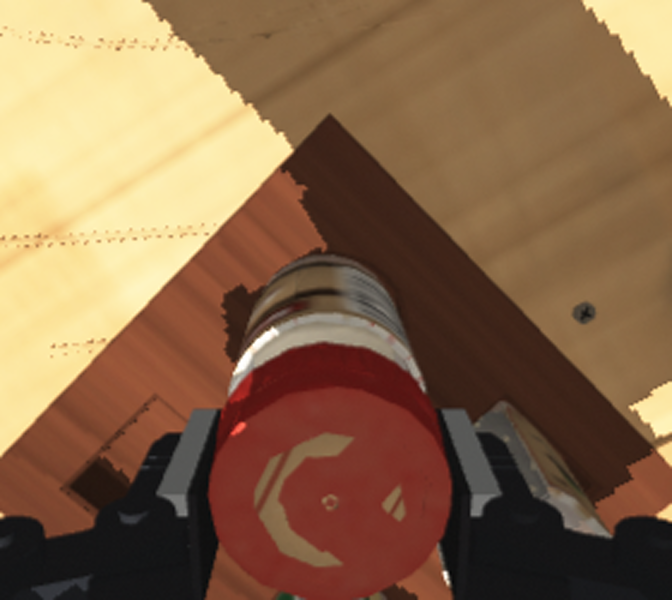

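Run:
```python
from h import *
import pickle
m=pickle.load(open('w6.pkl','rb'))['m']
f=lambda x,y:(x/2.4+120,y/2.4+60)
c=onz(m,f(330,113),.035);l=onz(m,f(0,458),.035);r=onz(m,f(655,452),.035)
print(c,l,r)
dl=(l-c)/np.linalg.norm(l-c);dr=(r-c)/np.linalg.norm(r-c);print('angle',np.degrees(np.arccos(dl@dr)),np.linalg.norm(r-c))
d=(dl+dr);d/=np.linalg.norm(d);hole=c+d*.0679;print('hole',hole.round(4),'diag',np.degrees(np.arctan2(d[1],d[0])))
for zb in(.040,.0435,.046):
    b=onz(m,f(328,253),zb);print(zb,b.round(4),'centre if r=21.5/22.5',(b+d*.0215).round(4),(b+d*.0225).round(4), 'net',onz(m,(255.9,194.7),zb).round(4))
# body width
print([ (onz(m,f(240,380),.0435+.08)), onz(m,f(425,380),.0435+.08)])
print('square', onz(m,f(155,397),.035).round(4))
```

```text
[0.44708887 0.127082   0.035     ] [ 0.48736906 -0.03181664  0.035     ] [0.6033837  0.16563755 0.035     ]
angle 89.63270805443814 0.1609801423318289
hole [0.5053 0.0922 0.035 ] diag -30.959026234305306
0.04 [0.483  0.1048 0.04  ] centre if r=21.5/22.5 [0.5014 0.0938 0.04  ] [0.5022 0.0932 0.04  ] net [0.5025 0.0924 0.04  ]
0.0435 [0.4823 0.1052 0.0435] centre if r=21.5/22.5 [0.5008 0.0941 0.0435] [0.5016 0.0936 0.0435] net [0.5015 0.093  0.0435]
0.046 [0.4819 0.1055 0.046 ] centre if r=21.5/22.5 [0.5003 0.0944 0.046 ] [0.5012 0.0939 0.046 ] net [0.5008 0.0934 0.046 ]
[array([0.48118539, 0.08480164, 0.1235    ]), array([0.50074484, 0.11733085, 0.1235    ])]
square [0.4963 0.028  0.035 ]
```

Request:
{"fn": "move_arm", "kwargs": {
  "jaw": [1,1,1,1,1,1,1,1],
  "delta_pos": [
    [0.0036,-0.0013,0],
    [0,0,0],
    [0,0,-0.006],
    [0,0,-0.005],
    [0,0,-0.005],
    [0,0,-0.004],
    [0,0,0],
    [0,0,0]
  ],
  "yaw": [0,0,0,0,0,0,0,0]
}}

```text
time: 8.4
ee_pos: [0.5097, 0.09, 0.2683]
tcp_rot: [-180.0, -0.0, 149.0]
wrist_force: [0.4, -0.3, -1.1]
opening: 0.0433
grasp_force: 41.1
```

Request:
{"fn": "move_arm", "kwargs": {
  "jaw": [1,1,1,1,1,1],
  "delta_pos": [
    [0,0,-0.005],
    [0,0,-0.003],
    [0,0,-0.002],
    [0,0,-0.001],
    [0,0,0],
    [0,0,0]
  ],
  "yaw": [0,0,0,0,0,0]
}}

```text
time: 8.9
ee_pos: [0.5099, 0.0898, 0.2589]
tcp_rot: [180.0, 0.1, 148.9]
wrist_force: [-3.0, -1.5, 9.0]
opening: 0.0433
grasp_force: 42.2
```

Request:
{"fn": "move_arm", "kwargs": {
  "jaw": [0.3,0.3,0.3,0.3,0.3,0.3,0.3,0.3,0.3,0.3],
  "delta_pos": [
    [0,0,0],
    [0,0,0],
    [0,0,0],
    [0,0,0],
    [0,0,0.01],
    [0,0,0.03],
    [0,0,0.035],
    [0,0,0.035],
    [0,0,0],
    [0,0,0]
  ],
  "yaw": [0,0,0,0,0,0,0,0,0,0]
}}

```text
time: 9.73
ee_pos: [0.5101, 0.0901, 0.3707]
tcp_rot: [179.8, 0.2, 149.0]
wrist_force: [0.5, -0.6, 0.5]
opening: 0.0594
grasp_force: 0.0
```

```bash
python3 look.py w7 red_jar dark_jar pale_jar
python3 - <<'E'
from h import *
import pickle
D=pickle.load(open('w7.pkl','rb'));m=D['m']
for k in ('red_jar','dark_jar'):
  for xy,c in D[k]: print(k,onz(m,xy,.010).round(4))
im=cv2.imread('pics/w7.png');cv2.imwrite('pics/w7c.png',im)
for n in('scene','top'): 
    camera(n)
    for k in pinpoint(n,'red_jar'): print(n,np.round(k['xy'],1),k['confidence'], onz(camera_model(n),k['xy'],.01).round(3))
E
```

```text
red_jar [([257.6, 167.3], 0.87)]
dark_jar [([362.9, 363.1], 0.77), ([255.6, 255.1], 0.72)]
pale_jar [([307.4, 213.7], 0.83)]
9.9333 [0.5097 0.09   0.3667] [-1.799e+02 -1.000e-01  1.490e+02]
red_jar [0.511  0.0915 0.01  ]
dark_jar [0.8297 0.0735 0.01  ]
dark_jar [0.6054 0.0319 0.01  ]
scene [229.1 223.8] 0.72 [0.519 0.087 0.01 ]
scene [313.4 261.3] 0.52 [ 0.432 -0.286  0.01 ]
top [316.  258.3] 0.89 [ 0.321 -0.225  0.01 ]
top [328.5 223.9] 0.55 [ 0.447 -0.277  0.01 ]
```

View pics/w7c.png

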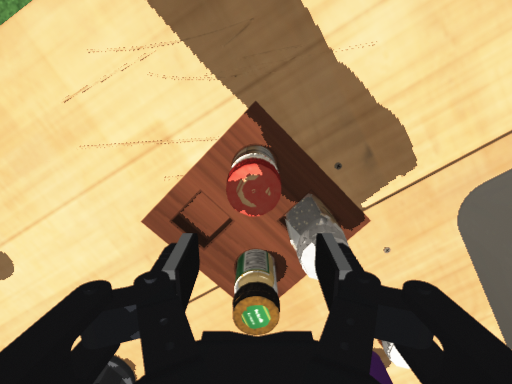

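Run:
```python
from h import *
import pickle
D=pickle.load(open('w7.pkl','rb'));m=D['m']
im=cv2.imread('pics/w7.png');h=cv2.cvtColor(im,cv2.COLOR_BGR2HSV);k=((h[...,0]<6)|(h[...,0]>174))&(h[...,1]>170)&(h[...,2]>60)
k[:140]=0;k[225:]=0;k[:,:215]=0;k[:,290:]=0
k=cv2.morphologyEx(k.astype(np.uint8),cv2.MORPH_OPEN,np.ones((3,3)));n,l,s,c=cv2.connectedComponentsWithStats(k)
i=1+np.argmax(s[1:,4]);print(s[i],c[i])
def bb(x,y,zb):
    P=np.array([proj(m,(x+.0225*np.cos(t),y+.0225*np.sin(t),zb+z)) for t in np.linspace(0,6.28,90) for z in(.086,.106)]);return np.r_[P.min(0),P.max(0)-P.min(0)].round(1)
for x,y,z in((.505,.092,.01),(.505,.092,.035),(.509,.09,.01),(.509,.09,.02),(.509,.09,.03)): print((x,y,z),bb(x,y,z),'base front',proj(m,(x-.0184,y+.0111,max(z,.035))).round(1),'corner',proj(m,(.4471,.1271,.035)).round(1))
```

```text
[ 226  159   55   58 1646] [255.39671932 188.01883354]
(0.505, 0.092, 0.01) [226.5 156.9  57.1  59.5] base front [255.2 147. ] corner [255.4 100. ]
(0.505, 0.092, 0.035) [223.2 163.1  63.6  66.2] base front [255.2 147. ] corner [255.4 100. ]
(0.509, 0.09, 0.01) [227.1 162.2  56.8  59.3] base front [255.6 151.3] corner [255.4 100. ]
(0.509, 0.09, 0.02) [225.9 164.7  59.2  61.8] base front [255.6 151.3] corner [255.4 100. ]
(0.509, 0.09, 0.03) [224.6 167.5  61.8  64.5] base front [255.6 151.3] corner [255.4 100. ]
```

Red lid at (255,190) has the size expected for a jar that is fully home. The dark jar (255,300) and pale jar (310,240) are untouched. Next I take the dark jar.

Request:
{"fn": "move_arm", "kwargs": {
  "jaw": [0,0,0,0,0,0,0,0,0,0],
  "delta_pos": [
    [0.033,-0.02,0],
    [0.033,-0.02,0],
    [0.031,-0.02,0],
    [0,0,0],
    [0,0,-0.03],
    [0,0,-0.03],
    [0,0,-0.03],
    [0,0,-0.0215],
    [0,0,0],
    [0,0,0]
  ],
  "yaw": [0,0,0,0,0,0,0,0,0,0]
}}

```text
time: 10.97
ee_pos: [0.6063, 0.03, 0.2554]
tcp_rot: [-179.9, -0.1, 149.0]
wrist_force: [-0.5, -0.0, 0.6]
opening: 0.0856
grasp_force: 0.0
```

Request:
{"fn": "move_arm", "kwargs": {
  "jaw": [1,1,1,1,1,1,1,1],
  "delta_pos": [
    [0,0,0],
    [0,0,0],
    [0,0,0],
    [0,0,0],
    [0,0,0],
    [0,0,0.006],
    [0,0,0.006],
    [0,0,0]
  ],
  "yaw": [0,0,0,0,0,0,0,0],
  "force": 25
}}

```text
time: 11.63
ee_pos: [0.607, 0.03, 0.2698]
tcp_rot: [179.9, 0.1, 149.0]
wrist_force: [0.0, 0.1, -1.0]
opening: 0.0433
grasp_force: 25.7
```

```bash
python3 look.py w8 red_jar dark_jar pale_jar
```

```text
red_jar [([258.0, 30.5], 0.6)]
dark_jar [([256.8, 199.5], 0.84)]
pale_jar [([338.2, 123.4], 0.73), ([256.2, 32.8], 0.65), ([254.6, 197.4], 0.64)]
11.8333 [0.6068 0.03   0.2679] [-180.   -0.  149.]
```

View pics/w8.png

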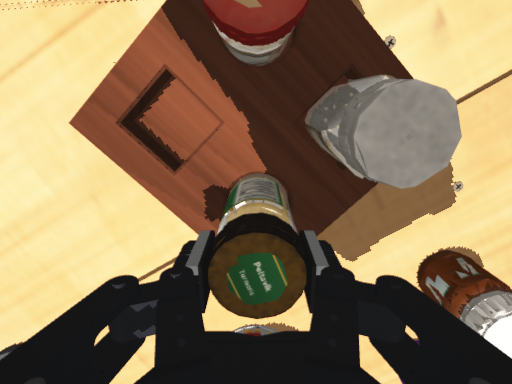

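Request:
{"fn": "move_arm", "kwargs": {
  "jaw": [1,1,1,1,1,1],
  "delta_pos": [
    [0.005,-0.003,0],
    [0.005,-0.003,0],
    [0.005,-0.003,0],
    [0.005,-0.003,0],
    [0,0,0],
    [0,0,0]
  ],
  "yaw": [0,0,0,0,0,0],
  "force": 20
}}

```text
time: 12.33
ee_pos: [0.6273, 0.0177, 0.268]
tcp_rot: [180.0, -0.0, 148.9]
wrist_force: [-0.9, 1.2, -0.8]
opening: 0.0435
grasp_force: 26.1
```

```bash
python3 look.py w9 dark_jar
```

```text
dark_jar [([257.2, 170.3], 0.89), ([418.3, 336.9], 0.64), ([448.7, 248.2], 0.5)]
12.4333 [0.6269 0.0179 0.268 ] [-180.     0.   148.9]
```

Request:
{"fn": "move_arm", "kwargs": {
  "jaw": [1,1,1,1,1,1],
  "delta_pos": [
    [0.005,-0.003,0],
    [0.005,-0.003,0],
    [0.005,-0.003,0],
    [0.005,-0.003,0],
    [0,0,0],
    [0,0,0]
  ],
  "yaw": [0,0,0,0,0,0]
}}

```text
time: 12.93
ee_pos: [0.6472, 0.0056, 0.2682]
tcp_rot: [-180.0, 0.0, 148.9]
wrist_force: [-1.4, 1.3, -0.9]
opening: 0.0429
grasp_force: 25.6
```

Request:
{"fn": "move_arm", "kwargs": {
  "jaw": [1,1,1,1,1,1],
  "delta_pos": [
    [0,0,0.02],
    [0,0,0.03],
    [0,0,0.03],
    [0,0,0.03],
    [0,0,0],
    [0,0,0]
  ],
  "yaw": [0,0,0,0,0,0],
  "force": 50
}}

```text
time: 13.43
ee_pos: [0.6471, 0.0058, 0.3805]
tcp_rot: [179.9, 0.2, 149.0]
wrist_force: [0.1, 0.1, -1.6]
opening: 0.0425
grasp_force: 51.1
```

```bash
python3 look.py w10 dark_jar red_jar
python3 - <<'E'
from h import *
im=cv2.imread('pics/w10.png')
cv2.imwrite('pics/w10c.png',im)
m=camera_model('wrist');o=bot.get_obs();p=o['ee_pos']+[0,0,-.155]
# predicted base pixel versus tilt: lid leans to -x tool
y=np.radians(o['tcp_rot'][2]);f=-np.array([np.cos(y),np.sin(y),0])
for off in(0,.004):
  for th in(15,20,25,30,35,40):
    t=np.radians(th);u=np.sin(t)*f+np.array([0,0,np.cos(t)])
    print(off,th,proj(m,p-off*f-.091*u).round(1),proj(m,p-off*f+.014*u).round(1))
E
```

```text
dark_jar [([374.8, 257.6], 0.76), ([259.2, 140.6], 0.68)]
red_jar [([256.4, 2.3], 0.58)]
13.5833 [0.6468 0.0059 0.3767] [-1.799e+02 -1.000e-01  1.490e+02]
0 15 [257.7 172.3] [258.1 286.9]
0 20 [257.7 162.8] [258.1 288.8]
0 25 [257.7 153.4] [258.1 290.3]
0 30 [257.8 144.1] [258.1 291.7]
0 35 [257.8 134.9] [258.  292.7]
0 40 [257.8 125.8] [258.  293.6]
0.004 15 [257.7 167. ] [258.1 278.9]
0.004 20 [257.7 157.3] [258.1 280.8]
0.004 25 [257.7 147.7] [258.1 282.4]
0.004 30 [257.8 138.2] [258.1 283.8]
0.004 35 [257.8 128.8] [258.1 285. ]
0.004 40 [257.8 119.4] [258.1 285.9]
```

View pics/w10c.png

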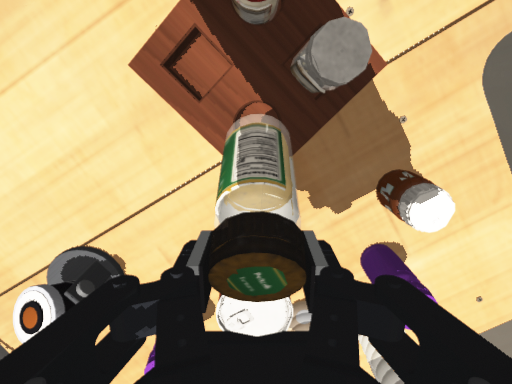

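Dark jar leans about 29° in the grip with its base at (259,140). The inspection camera shows at lower left, with the lens at (31,318). Now I carry it over and turn.

Request:
{"fn": "move_arm", "kwargs": {
  "jaw": [1,1,1,1,1,1,1,1,1,1],
  "delta_pos": [
    [-0.01,0,0.02],
    [-0.01,0,0.02],
    [-0.015,-0.02,0.015],
    [-0.015,-0.02,0],
    [-0.015,-0.02,0],
    [-0.015,-0.02,0],
    [-0.01,-0.02,0],
    [-0.01,-0.02,0],
    [0,0,0],
    [0,0,0]
  ],
  "yaw": [-0.12,-0.12,-0.12,-0.12,-0.12,-0.12,-0.12,-0.12,0,0]
}}

```text
time: 14.42
ee_pos: [0.5465, -0.1148, 0.4322]
tcp_rot: [-179.9, -0.0, 93.9]
wrist_force: [0.6, -0.1, -1.4]
opening: 0.0428
grasp_force: 51.2
```

```bash
python3 look.py w11 lens focus camera_stand dark_jar
```

```text
lens []
focus []
camera_stand [([328.4, 263.4], 0.6)]
dark_jar [([407.6, 214.1], 0.98), ([255.6, 138.2], 0.71)]
14.6667 [ 0.5473 -0.1133  0.4327] [-180.    -0.    94.1]
```

Request:
{"fn": "move_arm", "kwargs": {
  "jaw": [1,1,1,1,1,1,1,1,1,1],
  "delta_pos": [
    [0,-0.01,0],
    [0,-0.01,0],
    [0,-0.01,0],
    [0,-0.01,0],
    [0,-0.01,0],
    [0,-0.01,0],
    [0,-0.01,0],
    [0,-0.01,0],
    [0,0,0],
    [0,0,0]
  ],
  "yaw": [-0.12,-0.12,-0.12,-0.12,-0.12,-0.12,-0.12,-0.12,0,0]
}}

```text
time: 15.5
ee_pos: [0.5471, -0.1938, 0.4328]
tcp_rot: [-180.0, 0.0, 39.2]
wrist_force: [0.1, -0.3, -0.7]
opening: 0.0426
grasp_force: 51.2
```

```bash
python3 look.py w12 lens focus camera_stand dark_jar
python3 - <<'E'
from h import *
for n in('scene','top'):
    camera(n)
    for t in('lens','focus','camera_stand'): print(n,t,[(np.round(k['xy'],1).tolist(),round(k['confidence'],2)) for k in pinpoint(n,t)[:3]])
E
```

```text
lens [([375.1, 145.7], 0.91)]
focus []
camera_stand [([358.7, 126.9], 0.76), ([99.8, 13.9], 0.55)]
dark_jar [([370.2, 7.2], 0.8), ([255.6, 138.8], 0.59)]
15.75 [ 0.5469 -0.1934  0.4333] [180.   -0.   39.1]
scene lens [([319.9, 203.1], 0.64)]
scene focus [([324.8, 200.7], 0.78)]
scene camera_stand [([319.4, 215.7], 0.78), ([143.4, 206.2], 0.49), ([279.2, 194.9], 0.37)]
top lens []
top focus []
top camera_stand []
```

Run:
```python
from h import *
import pickle
A=pickle.load(open('w11.pkl','rb'))['m'];B=pickle.load(open('w12.pkl','rb'))['m'];T=camera_model('top');S=camera_model('scene')
L=onz(B,(375.1,145.7),.09);print('lens w12',L.round(4),'scene',onz(S,(319.9,203.1),.09).round(4),onz(S,(322.3,204.6),.09).round(4),tri([(B,(375.1,145.7)),(S,(321,203.5)),(T,(572/2.5+100,219/2.5+80))]))
print('stand',onz(A,(328.4,263.4),0).round(4),onz(B,(358.7,126.9),0).round(4),onz(S,(320,216.4),0).round(4),onz(T,(327,167),0).round(4))
print('focus',onz(T,(335.5,177.9),.177).round(4),onz(S,(324.6,201.6),.177).round(4))
# white ring / orange lens blob in w12 and w10
for t,M in(('w12',B),('w11',A),('w10',pickle.load(open('w10.pkl','rb'))['m'])):
    im=cv2.imread(f'pics/{t}.png');e=proj(M,(.647,-.273,.09));print(t,e.round(1))
    h=cv2.cvtColor(im,cv2.COLOR_BGR2HSV)
    w=((h[...,1]<40)&(h[...,2]>200)).astype(np.uint8)
    n,l,s,c=cv2.connectedComponentsWithStats(w)
    for i in range(1,n):
        if s[i,4]>100 and np.hypot(*(c[i]-e))<50:
            cs,_=cv2.findContours((l==i).astype(np.uint8),0,1);el=cv2.fitEllipse(max(cs,key=len));print(s[i],c[i].round(1),np.round(el[0],1),np.round(el[1],1),round(el[2]),onz(M,el[0],.09).round(4))
im=cv2.imread('pics/w12.png')[60:230,250:450];cv2.imwrite('pics/w12c.png',cv2.resize(im,None,fx=3,fy=3,interpolation=2))
```

```text
lens w12 [ 0.6463 -0.2727  0.09  ] scene [ 0.6715 -0.2531  0.09  ] [ 0.6659 -0.2642  0.09  ] (array([ 0.64209001, -0.26390692,  0.11769588]), [2.2, 3.1, 5.1])
stand [ 0.6653 -0.2713  0.    ] [ 0.6625 -0.2737  0.    ] [ 0.6865 -0.26    0.    ] [ 0.6661 -0.2828  0.    ]
focus [ 0.5955 -0.28    0.177 ] [ 0.5939 -0.2783  0.177 ]
w12 [375.8 145.4]
[ 346  114   64   52 1814] [378.3 138.7] [377.9 139.8] [49.8 64.2] 78 [ 0.6524 -0.2704  0.09  ]
w11 [330.2 301.9]
w10 [ 28.4 315.9]
[  13  286   42   57 1031] [ 32.8 309.8] [ 32.3 312.8] [36.7 52.1] 22 [ 0.6462 -0.2668  0.09  ]
```

Request:
{"fn": "move_arm", "kwargs": {
  "jaw": [1,1,1,1,1,1,1,1,1,1],
  "delta_pos": [
    [0,-0.015,0],
    [0,-0.015,0],
    [0,-0.015,0],
    [0,-0.015,0],
    [0,-0.014,0],
    [0.001,-0.014,0],
    [0,0,-0.011],
    [0,0,-0.011],
    [0,0,0],
    [0,0,0]
  ],
  "yaw": [-0.1,-0.1,-0.1,-0.1,-0.1,-0.095,0,0,0,0]
}}

```text
time: 16.98
ee_pos: [0.5477, -0.282, 0.4108]
tcp_rot: [-180.0, 0.1, 4.9]
wrist_force: [0.1, 0.2, -0.3]
opening: 0.0428
grasp_force: 51.3
```

```bash
python3 look.py w13 lens focus camera_stand dark_jar
python3 - <<'E'
from h import *
import pickle
B=pickle.load(open('w13.pkl','rb'))['m'];im=cv2.imread('pics/w13.png')
S=camera_model('scene');T=camera_model('top')
P={}
for n in('scene','top'):
    cv2.imwrite(f'pics/{n}13.png',camera(n)[:,:,::-1])
    for t in('dark_jar','focus','lens'):
        P[n,t]=[(np.round(k['xy'],1).tolist(),round(k['confidence'],2)) for k in pinpoint(n,t)[:4]];print(n,t,P[n,t])
F=(.5967,-.2774,.177)
print('exp focus',[proj(M,F).round(1).tolist() for M in(S,T,B)],'exp lens',[proj(M,(.6465,-.273,.09)).round(1).tolist() for M in(S,T,B)])
u=np.array([-.498,-.0436,.866]);print('exp lidtop',[proj(M,np.array(F)+.105*u).round(1).tolist() for M in(S,T,B)])
a=im[0:340,100:420];b=cv2.imread('pics/scene13.png')[140:240,260:380]
a=cv2.resize(a,(480,510));b=cv2.resize(b,(310,258),interpolation=2);c=np.zeros((510,790,3),np.uint8);c[:,:480]=a;c[:258,480:]=b
b=cv2.imread('pics/top13.png')[130:220,280:390];c[258:510,480:]=cv2.resize(b,(310,252),interpolation=2);cv2.imwrite('pics/fin.png',c)
E
```

```text
lens [([257.0, 66.5], 0.96)]
focus []
camera_stand [([254.0, 61.0], 0.56)]
dark_jar [([256.5, 138.4], 0.92), ([254.2, 66.7], 0.17)]
17.2333 [ 0.5479 -0.2819  0.412 ] [ 1.8e+02 -1.0e-01  4.9e+00]
scene dark_jar [([145.0, 208.2], 0.72), ([308.2, 198.3], 0.64), ([322.6, 201.4], 0.5), ([318.9, 219.3], 0.29)]
scene focus [([325.1, 199.8], 0.72)]
scene lens [([320.6, 206.7], 0.46)]
top dark_jar [([234.5, 125.5], 0.7), ([301.2, 140.8], 0.6), ([335.2, 178.5], 0.44)]
top focus [([336.6, 178.9], 0.68)]
top lens [([329.7, 167.9], 0.54)]
exp focus [[324.5, 201.1], [334.7, 177.6], [256.3, 135.5]] exp lens [[323.5, 208.3], [328.6, 167.8], [256.3, 69.3]]
exp lidtop [[325.7, 192.7], [342.2, 189.4], [256.2, 280.5]]
```

View pics/fin.png

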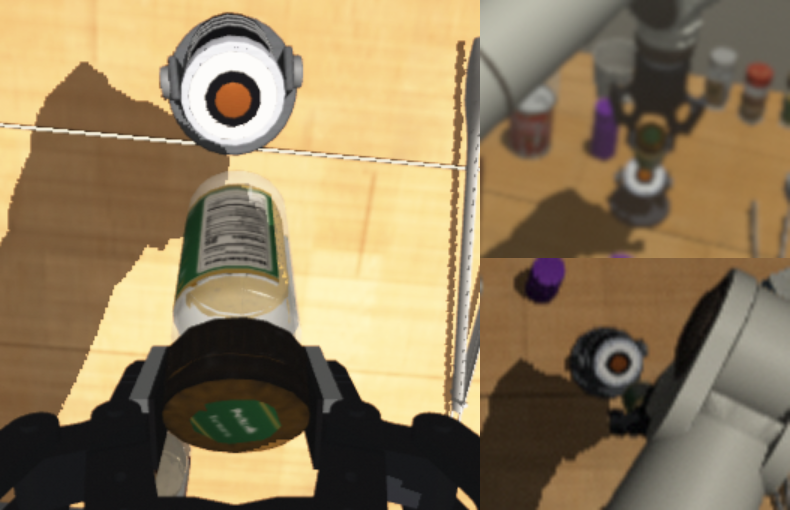

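The final view shows the jar base at about (235,180) in the crop, directly in front of the lens at (233,98). The fork knobs suggest the axis is yawed about 5° more, so I make a small correction.

Request:
{"fn": "move_arm", "kwargs": {
  "jaw": [1,1,1,1,1,1,1,1,1],
  "delta_pos": [
    [0.001,-0.003,0],
    [0,-0.004,0],
    [0,0,0],
    [0,0,0],
    [0,0,0],
    [0,0,0],
    [0,0,0],
    [0,0,0],
    [0,0,0]
  ],
  "yaw": [0.035,0.035,0,0,0,0,0,0,0]
}}

```text
time: 18.38
ee_pos: [0.5488, -0.2889, 0.4112]
tcp_rot: [180.0, -0.0, 8.9]
wrist_force: [-0.3, 0.2, -1.3]
opening: 0.0429
grasp_force: 51.3
```

```bash
python3 look.py w14 lens dark_jar
python3 - <<'E'
from h import *
o=bot.get_obs();m=camera_model('wrist');print(o['grasp_force'],o['qd'].round(2),proj(m,(.597,-.281,.177)).round(1),proj(m,(.5964,-.2774,.177)).round(1))
print(bot.job_done())
E
```

```text
lens [([254.9, 66.0], 0.57)]
dark_jar [([258.2, 139.8], 0.95)]
18.5333 [ 0.5488 -0.289   0.4112] [-180.     0.     8.9]
51.290921321920294 [-0.04  0.03 -0.01  0.04 -0.02 -0.08] [256.2 136.4] [250.8 136.5]
the job is handed in; nothing more can be done
None
```

I handed the job in at 18.5 s. By my last measurements the red-lidded jar stands home in the round well, let go. The dark-lidded jar is held still, leaning about 30° with its base within a few millimetres of the focus point. I was not given a verdict.

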